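# Open a tight glaze jar in its wooden brace

### The job

Stand the square glaze jar, cap still screwed tight, fully home in the square recess of the wooden brace block so that it cannot turn. Then unscrew its cap counter-clockwise until the threads let go, lift it off and finish while still holding it level in the gripper, a few centimetres straight above the open mouth, with the jar left seated in the brace. Keep the jar upright throughout and leave the other things on the bench where they are.

Things in the scene. Friction and masses are not known exactly. Their poses are not given: they have to be found in the camera images.
- jar_center (a point): Square white plastic glaze jar, body 64 x 64 mm in plan and 66 mm tall, 0.45 to 0.7 kg, loose, standing on the bench at the start; 104 mm tall with its cap on, and can be carried by the cap. The point is the centre of the square body, 33 mm above its underside; z is up, x and y are square to the side faces (a quarter turn fits the same).
- jar_rim (a point): Centre of the rim of the jar's round neck (40 mm across), 97.5 mm above the jar's underside; axes as the jar's. The closed cap hides it. The cap takes about 0.15 to 0.5 N m to start turning, more than the bench's friction can hold the jar against, so the jar must be braced.
- cap_center (a point): Round grey ribbed screw cap, 62 mm across, 30 mm tall, 60 g; closed, its lower edge is 74 mm above the jar's underside. The point is its centre, half-way up; z up. It unscrews counter-clockwise from above: rises 2 mm in about 70 degrees, then it is free, a springy seal pops it up 2 mm and it lifts off. Turned on to 100 degrees unlifted it meets the next threads and stops. Clockwise it is blocked.
- brace_floor (a point): Hardwood brace block, 112 x 112 x 36 mm, fixed to the bench, with a square recess 70 x 70 mm and 28 mm deep open at the top (3 mm chamfer round the mouth), in which the jar's square foot drops and cannot turn. The point is the centre of the recess's floor, 8 mm above the bench; x and y run along the recess's sides, z up.
- bowl_rim (a point): Terracotta bowl, 104 mm across and 50 mm high, a bystander; the point is the centre of its mouth.
- round_jar: Round white jar with a grey cap, 68 mm across and 95 mm high, a bystander; the origin is the centre of its underside.
- beaker_rim (a point): White ceramic cup, 72 mm across and 85 mm high, a bystander; the point is the centre of its mouth.
- brush_grip (a point): Glazing brush, 170 mm long, lying on the bench in the middle between the places of jar and brace, a bystander; the point is on its handle, x runs along it.
There are look-alikes about, which are no part of the job. Leave any white look-alike of the part that bears brace_floor alone. Of the things shaped like the part that bears cap_center, the grey one is meant.

How it is judged:
On the way:
1. the jar stands fully home in the brace with its cap still on and tight (horizontal distance between jar_center and brace_floor below 0.007 m and z of jar_center in the frame of brace_floor below 0.037 m and angle between jar_center's own z axis and vertical below 0.1 rad and z of cap_center in the frame of jar_center below 0.0595 m and angle between the x axis of cap_center and the x axis of jar_center, either way round below 0.35 rad), for 0.2 s.
At the end, for the whole second after the job is handed in: The jar stands upright in the brace, within 7 mm of the recess's centre and fully down (4 mm); the cap is held still by the fingers, touching the jar nowhere, level within 11 degrees, within 20 mm sideways of the jar's axis, its lower edge 5 to 70 mm above the jar's rim (horizontal distance between jar_center and brace_floor below 0.007 m and z of jar_center in the frame of brace_floor below 0.037 m and angle between jar_center's own z axis and vertical below 0.1 rad and z of cap_center in the frame of jar_center between 0.085 and 0.15 m and horizontal distance between cap_center and jar_center below 0.02 m and angle between cap_center's own z axis and vertical below 0.2 rad and linear speed of cap below 0.03 m/s and contact force between cap and jar below 0.2 N and contact force between the fingers and cap above 1 N); the arm keeps its last pose, push and grip.
It fails at once if the jar is tipped more than 30 degrees (angle between jar_center's own z axis and vertical above 0.52 rad).
It fails at once if a bystander is moved more than 40 mm (distance of any of bowl_rim, round_jar, beaker_rim, brush_grip from where it was at the start of the episode above 0.04 m).
It also fails if it takes over 54 s, if anything falls off the work surface, if the arm or the gripper's body presses on something with over 40 N, if the wrist force passes 120 N, or if a joint passes its speed limit or range.

### The arm

A 6-joint arm with a two-finger parallel gripper is mounted at the origin on the work surface. World frame = base frame: x ahead of the robot, y to its left, z up, the work surface at z = 0. Lengths are in m, angles in rad, forces in N, time in s.
With the tool pointing down it reaches from about 0.35 to 0.775 m from the base axis. Payload 7.3 kg.
Tool frame: the origin (TCP) lies on the centre line of the jaws, within the pads' length; the fingertips stand 14 mm ahead of it and the grasp point (between the pads) lies 5 mm behind it; z points along the fingers, y is the line along which they close (so a half turn about z gives the same grasp; the last joint's range is limited). The gripper opens to 92 mm and grips with 3 to 60 N. Pads are 19 mm wide; open, the fingers measure 130 mm over their backs; the gripper's body (75 mm by 190 mm) begins 47 mm behind the grasp point.
Start: joints at [1.012, 0.342, 1.524, -0, 1.275, -0.146], TCP at [0.211, 0.481, 0.241] pointing down, gripper open.
Joint ranges: [-2.53, 2.53], [-0.77, 2.02], [0.04, 2.7], [-1, 4.14], [0.28, 2.66], [-3.11, 3.11]. Speed limits (rad/s): [2.57, 2.57, 3.14, 3.14, 3.14, 3.14].

### API

Orientations are given as a rotation vector (axis times angle).
In Python, from bench import ctrl gives the robot as it stands. The module is installed in compiled form; this text tells all that it offers.
- The arm moves only by the tool drive_tool, never from a script. Its argument "motion" is a list of rows, each a list of 6 numbers: the shift along the tool's x, y, z in cm, then the turn, a rotation vector about the tool's x, y, z in degrees. In form: [[dx, dy, dz, ax, ay, az], ...]. A call has 1 to 10 rows; each row is the pose to reach, as a shift and turn from the pose commanded when the call began, along the tool's axes at that moment; what a row does not reach only later rows make up. A row lasts 1/8 s, in which the tool goes at most 62.5 mm and 10.7 degrees, less where a joint would pass 70% of its speed; a pose out of reach is approached as far as the arm can. A call with a gripper value outside its range is refused whole. "fingers" is the closure, from 0 (fully open) to 1 (shut), set as the call begins (left out, the last holds). The fingers move at their own pace and stop on an object; "newtons" is the grip in N (left out, the last holds). Time passes only in rows, so rows that repeat a pose let the fingers close. It gives the time, the measured TCP pose, the force, the opening and the grip force at its end, in the units of the state.
- ctrl.sense(): the state, without advancing time (a new reading comes with each control period).
- ctrl.get_image(name): name is "side" or "top"; returns a dict with "img" (384x512x3 uint8, red, green, blue), "z_map" (384x512 float32, m along the optical axis (not along the pixel's ray), 0 where there is no reading), "fx", "fy", "cx", "cy" (pixels), "view" (4x4, takes a point from world to camera coordinates). Camera axes: x right, y up, looking along -z (the intrinsics and any distortion apply to the point x, -y, -z); pixel columns grow to the right and rows downward; lengths in m; the calibration is good to about 2 mm. A picture is of the moment at which its call begins.
- ctrl.hand_in(): hands the job in; it is judged then, once.
The state is a dict: "time_s": time; "joints": joint angles; "joint_velocities": joint speeds; "joint_torque": joint torques, N m; "position": TCP position; "ee_rot": TCP orientation; "contact_force": force on the tool from outside, world axes, zero at the start; "wrist_torque": the same for the moment, N m; "opening": opening from 0.0 (shut) to 1.0 (fully open); "grip_force": force on a finger pad.
Only numpy, scipy, OpenCV 4.12 (cv2) and the standard library are available. Lean on these libraries where they do the work, as an engineer would, in place of code of your own. Each camera call takes 0.05 s, during which the arm holds its last target. There are 200 camera calls.

## Working session

There is one attempt and no reset: what is moved stays moved. The work goes in short steps, Python scripts to look and compute and a tool call to move; the robot and the scene stay as the last step left them, time stands still between calls to the robot, and variables do not carry over. Pictures are saved under pics/ and viewed, at most 10 in all, crops included, and the job is handed in when it is done.

Besides the shell and the picture viewer there is one more tool, called after ">>>" as a command line: name --pt "numbers of a row" for each row, then --argument value for the rest. drive_tool: Moves the arm, as the interface text tells. Its arguments: {"type":"object","properties":{"motion":{"type":"array","items":{"type":"array","items":{"type":"number"}}},"fingers":{"type":"number"},"newtons":{"type":"number"}},"required":["motion"]}

```bash
mkdir -p pics; cat > h.py <<'E'
import numpy as np, cv2
from bench import ctrl
def grab(n):
    d=ctrl.get_image(n); d['bgr']=cv2.cvtColor(d['img'],cv2.COLOR_RGB2BGR); return d
def ray(d,u,v):
    V=np.array(d['view']); R=V[:3,:3]; o=-R.T@V[:3,3]
    c=np.array([(u-d['cx'])/d['fx'],-(v-d['cy'])/d['fy'],-1.]); return o,R.T@c
def onplane(d,u,v,z):
    o,r=ray(d,u,v); return o+r*(z-o[2])/r[2]
def cloud(d):
    z=d['z_map']; h,w=z.shape; u,v=np.meshgrid(np.arange(w),np.arange(h))
    V=np.array(d['view']); R=V[:3,:3]; o=-R.T@V[:3,3]
    c=np.stack([(u-d['cx'])/d['fx']*z,-(v-d['cy'])/d['fy']*z,-z],-1)
    return c@R+o
def st():
    s=ctrl.sense(); print({k:np.round(s[k],3).tolist() for k in s if k not in('joint_torque','joint_velocities')})
E
python3 - <<'E'
from h import *
st()
for n in('top','side'):
    d=grab(n); cv2.imwrite(f'pics/{n}0.png',d['bgr']); np.savez(f'{n}0.npz',**d)
    print(n,[k for k in d],d['fx'],d['cx'],d['cy'],np.round(ray(d,256,192),3), (d['z_map']>0).mean())
E
```

```text
{'time_s': 0.0, 'joints': [1.012, 0.343, 1.525, -0.0, 1.275, -0.146], 'position': [0.21, 0.481, 0.24], 'ee_rot': [-0.644, -3.074, 0.002], 'contact_force': [-0.027, 0.439, -0.668], 'wrist_torque': [-0.024, 0.035, -0.003], 'grip_force': 0.0, 'opening': 1.003}
top ['img', 'z_map', 'fx', 'fy', 'cx', 'cy', 'view', 'bgr'] 468.28883394263306 256.77389278523225 187.0500830009839 [[ 0.436 -0.018  1.447]
 [ 0.075 -0.018 -0.997]] 0.9961395263671875
side ['img', 'z_map', 'fx', 'fy', 'cx', 'cy', 'view', 'bgr'] 358.093362735041 250.3579010239096 187.99625399331407 [[ 0.403 -0.845  0.657]
 [ 0.161  0.809 -0.566]] 0.9959615071614584
```

View pics/top0.png

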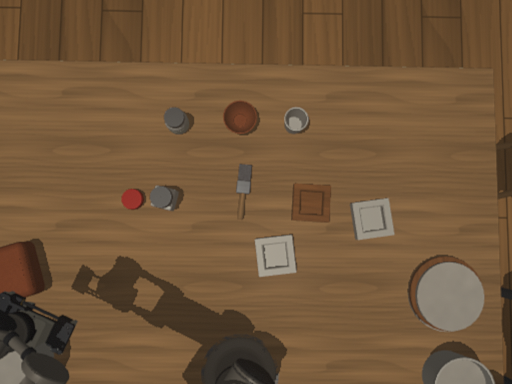

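View pics/side0.png

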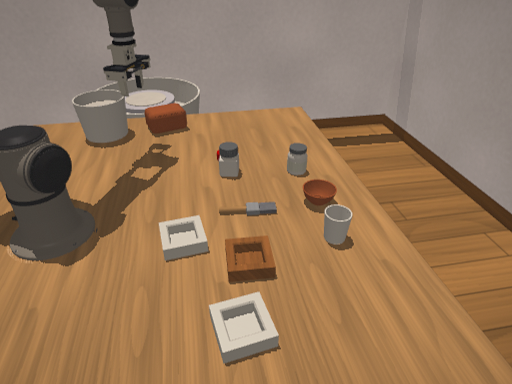

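The top view shows the jar with its grey cap at (164,197), a red cap beside it at (132,199), the wooden brace at (311,202) and the brush at (243,190). White brace look-alikes are at (275,255) and (373,218). The side view agrees: jar at (229,160), brace at (250,257).

```bash
python3 - <<'E'
from h import *
T={n:dict(np.load(n+'0.npz')) for n in('top','side')}
t=T['top'];P=cloud(t);Ps=cloud(T['side'])
# cap, by height band near jar
for nm,box,zb in (('cap',(140,190,175,220),(.095,.112)),('roundcap',(155,200,95,140),(.085,.105)),('red',(115,148,182,215),(.01,.1))):
    x0,x1,y0,y1=box; m=np.zeros(P.shape[:2],np.uint8)
    sub=(P[y0:y1,x0:x1,2]>zb[0])&(P[y0:y1,x0:x1,2]<zb[1]); m[y0:y1,x0:x1]=sub
    q=P[m>0]; print(nm,m.sum(),np.median(q,0).round(4),q.min(0).round(3),q.max(0).round(3))
    c=max(cv2.findContours(m,0,1)[0],key=cv2.contourArea);(u,v),r=cv2.minEnclosingCircle(c)
    print('  circ',u,v,r,onplane(t,u,v,np.median(q[:,2])).round(4))
def square(Pc,lo,hi,zb,nm):
    m=(Pc[...,2]>zb[0])&(Pc[...,2]<zb[1])&np.all((Pc[...,:2]>lo)&(Pc[...,:2]<hi),-1)
    q=Pc[m]; r=cv2.minAreaRect((q[:,:2]*1000).astype(np.float32)); print(nm,len(q),r,np.median(q[:,2]).round(4))
b=onplane(t,311,202,.036);print('b',b)
for n,pc in(('top',P),('side',Ps)): square(pc,b[:2]-.08,b[:2]+.08,(.028,.044),'brace '+n)
j=onplane(t,164,197,.104);print('j',j)
for n,pc in(('top',P),('side',Ps)): 
    square(pc,j[:2]-.055,j[:2]+.055,(.058,.071),'jartop '+n); square(pc,j[:2]-.055,j[:2]+.055,(.012,.071),'jarbody '+n);square(pc,j[:2]-.055,j[:2]+.055,(.098,.11),'cap '+n)
big=[cv2.resize(t['bgr'][y0:y0+70,x0:x0+90],None,fx=6,fy=6,interpolation=cv2.INTER_CUBIC) for x0,y0 in((115,165),(268,168))]
cv2.imwrite('pics/crop1.png',cv2.resize(np.vstack(big),(385,600)))
E
```

```text
cap 372 [0.519  0.2329 0.1041] [0.49  0.202 0.095] [0.551 0.262 0.112]
  circ 160.3249969482422 197.0 11.088638305664062 [0.519  0.2322 0.1041]
roundcap 327 [0.7541 0.2017 0.0945] [0.724 0.174 0.086] [0.783 0.23  0.103]
  circ 173.67391967773438 117.58695983886719 10.317594528198242 [0.7528 0.2017 0.0945]
red 361 [0.5164 0.3321 0.029 ] [0.486 0.302 0.01 ] [0.548 0.364 0.038]
  circ 131.73287963867188 199.1849365234375 10.953117370605469 [0.516  0.3318 0.029 ]
b [ 0.51365139 -0.20920957  0.036     ]
brace top 846 ((511.44970703125, -209.47589111328125), (113.02153778076172, 112.07208251953125), 86.96297454833984) 0.0353
brace side 1095 ((513.1766967773438, -210.82891845703125), (115.31714630126953, 112.06539916992188), 87.04074096679688) 0.0369
j [0.51917705 0.2217287  0.104     ]
jartop top 86 ((519.345947265625, 232.57705688476562), (62.90674591064453, 63.8070182800293), 77.0083236694336) 0.064
jarbody top 143 ((519.2572021484375, 233.39443969726562), (65.60665130615234, 63.506839752197266), 75.56458282470703) 0.0617
cap top 359 ((520.50244140625, 232.22048950195312), (59.482696533203125, 61.01311492919922), 89.16297149658203) 0.1042
jartop side 115 ((520.3938598632812, 225.35171508789062), (56.9377555847168, 62.52863693237305), 75.94290924072266) 0.0659
jarbody side 348 ((519.8845825195312, 225.01365661621094), (57.011844635009766, 64.13378143310547), 76.72488403320312) 0.0462
cap side 163 ((520.3984985351562, 231.16436767578125), (60.000423431396484, 62.11193084716797), 36.24286651611328) 0.1057
```

View pics/crop1.png

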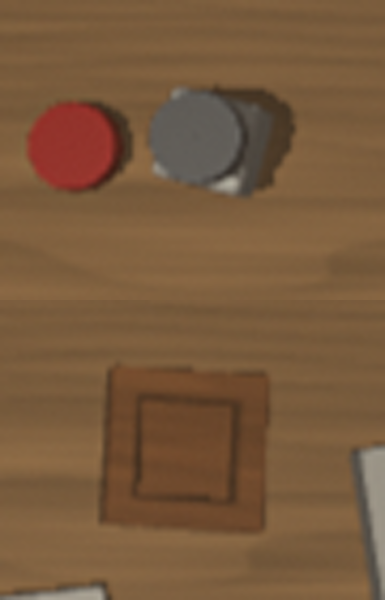

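The crop shows the jar with its cap tight and the brace recess empty. The cap measures about 61 mm and sits at (0.5195, 0.232, top 0.104). The jar's sides lie at -13.5°. The brace is 112 mm, centred near (0.512, -0.210), with its sides at -3°. These all match the stated sizes.

```bash
cat >> h.py <<'E'
from scipy.spatial.transform import Rotation as Ro
def to(p,yaw):
    """shift in tool cm and turn deg about tool axes to reach p, tool down, tool-x yaw deg"""
    s=ctrl.sense(); R=Ro.from_rotvec(s['ee_rot']); a=np.radians(yaw)
    G=Ro.from_matrix(np.array([[np.cos(a),np.sin(a),0],[np.sin(a),-np.cos(a),0],[0,0,-1]]))
    x=R.as_matrix()[:,0]; print('yaw now',np.degrees(np.arctan2(x[1],x[0])).round(2))
    print((R.inv().apply(np.array(p)-s['position'])*100).round(2),np.degrees((R.inv()*G).as_rotvec()).round(2))
E
python3 -c "
from h import *
to((.5195,.232,.16),96.5)"
```

```text
yaw now 156.35
[-38.29 -10.36   8.02] [-8.000e-02  3.000e-02  5.985e+01]
```

>>> drive_tool --pt "-5.5 -1.5 0.5 0 0 8" --pt "-11 -3 1.5 0 0 16" --pt "-16.5 -4.5 3 0 0 24" --pt "-22 -6 4.5 0 0 32" --pt "-27.5 -7.5 6 0 0 40" --pt "-33 -9 7 0 0 48" --pt "-37 -10 8 0 0 56" --pt "-38.3 -10.36 8 0 0 60" --pt "-38.3 -10.36 8 0 0 60" --pt "-38.3 -10.36 8 0 0 60" --fingers 0 --newtons 30

```text
time_s: 1.35
position: [0.5192, 0.2328, 0.1606]
ee_rot: [-2.092, -2.343, 0.001]
contact_force: [-0.3, 0.9, -0.6]
opening: 1.002
grip_force: 0.0
```

```bash
python3 - <<'E'
from h import *
st(); to((.5195,.232,.086),96.5)
d=grab('side'); c=d['bgr'][100:220,160:320]; cv2.imwrite('pics/hover.png',cv2.resize(c,None,fx=5,fy=5,interpolation=cv2.INTER_CUBIC))
E
```

```text
{'time_s': 1.35, 'joints': [0.287, 0.495, 1.516, 0.0, 1.132, 0.174], 'position': [0.519, 0.233, 0.161], 'ee_rot': [-2.092, -2.343, 0.001], 'contact_force': [-0.322, 0.862, -0.576], 'wrist_torque': [-0.056, 0.043, -0.043], 'grip_force': 0.0, 'opening': 1.002}
yaw now 96.45
[-0.09  0.03  7.46] [-0.04 -0.01 -0.05]
```

View pics/hover.png

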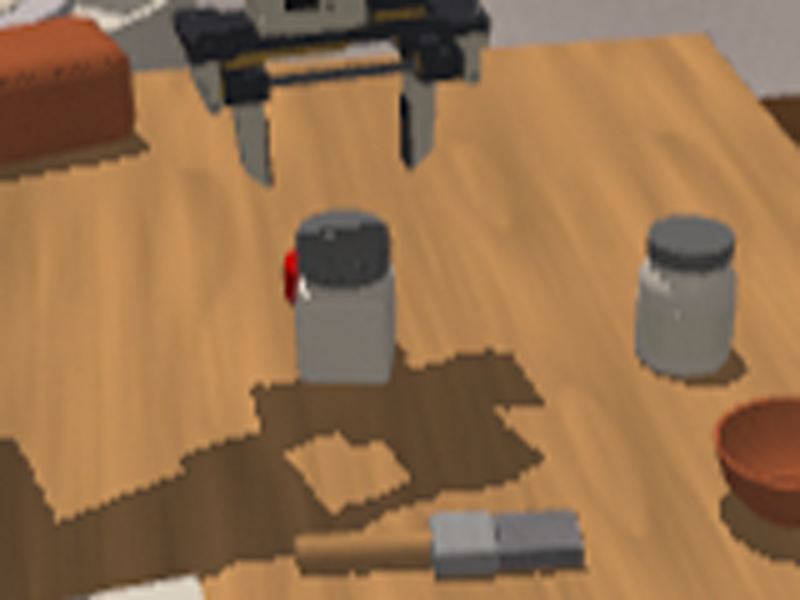

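The open fingers sit at columns 270 and 405, straddling the cap at column 343, with the red cap behind it. The alignment is good, so I go down and grip.

>>> drive_tool --pt "0 0 2 0 0 0" --pt "0 0 4 0 0 0" --pt "0 0 6 0 0 0" --pt "0 0 7 0 0 0" --pt "0 0 7.4 0 0 0" --pt "0 0 7.4 0 0 0" --pt "0 0 7.4 0 0 0"

```text
time_s: 2.28
position: [0.5203, 0.2326, 0.0874]
ee_rot: [2.094, 2.341, 0.002]
contact_force: [0.8, 0.7, 0.1]
opening: 1.003
grip_force: 0.0
```

>>> drive_tool --pt "0 0 0 0 0 0" --pt "0 0 0 0 0 0" --pt "0 0 0 0 0 0" --pt "0 0 0 0 0 0" --pt "0 0 0 0 0 0" --pt "0 0 0 0 0 0" --fingers 1 --newtons 40

```text
time_s: 3.02
position: [0.5205, 0.2325, 0.087]
ee_rot: [2.095, 2.34, 0.002]
contact_force: [3.0, 0.4, 1.0]
opening: 0.67
grip_force: 40.0
```

>>> drive_tool --pt "0 0 -0.5 0 0 0" --pt "0 0 -1.5 0 0 0" --pt "0 0 -3 0 0 0" --pt "0 0 -5 0 0 0" --pt "0 0 -7 0 0 0" --pt "0 0 -8.5 0 0 0" --pt "0 0 -9 0 0 0" --pt "0 0 -9 0 0 0" --pt "0 0 -9 0 0 0"

```text
time_s: 4.15
position: [0.5194, 0.2322, 0.1759]
ee_rot: [-2.094, -2.34, 0.002]
contact_force: [-0.7, 0.3, -5.6]
opening: 0.673
grip_force: 40.0
```

```bash
python3 - <<'E'
from h import *
st(); to((.512,-.210,.18),107)
E
```

```text
{'time_s': 4.15, 'joints': [0.286, 0.48, 1.495, 0.0, 1.168, 0.175], 'position': [0.519, 0.232, 0.176], 'ee_rot': [-2.094, -2.34, 0.002], 'contact_force': [-0.675, 0.284, -5.598], 'wrist_torque': [-0.081, 0.041, -0.006], 'grip_force': 39.999, 'opening': 0.673}
yaw now 96.35
[-43.87  -5.63  -0.39] [-9.000e-02  1.000e-02 -1.065e+01]
```

>>> drive_tool --pt "-1 -0.1 0 0 0 0" --pt "-3 -0.4 0 0 0 0" --pt "-6 -0.8 0 0 0 -1" --pt "-10 -1.3 0 0 0 -2" --pt "-14 -1.8 0 0 0 -3" --pt "-18 -2.3 0 0 0 -4" --pt "-22 -2.8 0 0 0 -5" --pt "-26 -3.3 0 0 0 -6" --pt "-30 -3.8 0 0 0 -7" --pt "-33 -4.2 0 0 0 -8"

```text
time_s: 5.4
position: [0.5137, -0.1032, 0.1767]
ee_rot: [1.928, 2.48, -0.001]
contact_force: [0.3, 0.8, -6.1]
opening: 0.673
grip_force: 40.0
```

```bash
python3 - <<'E'
from h import *
st(); to((.512,-.210,.176),107)
E
```

```text
{'time_s': 5.4, 'joints': [-0.344, 0.401, 1.624, -0.001, 1.117, -0.593], 'position': [0.514, -0.103, 0.177], 'ee_rot': [1.928, 2.48, -0.001], 'contact_force': [0.313, 0.805, -6.122], 'wrist_torque': [-0.052, 0.003, 0.02], 'grip_force': 39.999, 'opening': 0.673}
yaw now 104.28
[-10.31  -2.8    0.08] [-0.02  0.02 -2.72]
```

>>> drive_tool --pt "-2.5 -0.7 0 0 0 -0.5" --pt "-5 -1.4 0 0 0 -1" --pt "-7.5 -2 0 0 0 -2" --pt "-9.5 -2.6 0 0 0 -2.7" --pt "-10.3 -2.8 0 0 0 -2.7" --pt "-10.3 -2.8 0 0 0 -2.7" --pt "-10.3 -2.8 0 0 0 -2.7" --pt "-10.3 -2.8 0 0 0 -2.7"

```text
time_s: 6.4
position: [0.5131, -0.2062, 0.1767]
ee_rot: [-1.866, -2.527, -0.0]
contact_force: [-0.8, 0.3, -5.7]
opening: 0.673
grip_force: 40.0
```

```bash
python3 - <<'E'
from h import *
st(); to((.512,-.210,.135),107)
for n in('side','top'):
    d=grab(n);P=cloud(d)
    if n=='side': cv2.imwrite('pics/place.png',cv2.resize(d['bgr'][130:290,180:330],None,fx=3.7,fy=3.7,interpolation=cv2.INTER_CUBIC))
    p=ctrl.sense()['position']
    m=np.all(abs(P[...,:2]-p[:2])<.055,-1)
    for a,b in((.085,.15),(.095,.115),(.12,.145)):
        q=P[m&(P[...,2]>a)&(P[...,2]<b)]
        if len(q)>10: print(n,a,len(q),cv2.minAreaRect((q[:,:2]*1000).astype(np.float32)))
    q=P[np.all(abs(P[...,:2]-(.512,-.21))<.08,-1)&(abs(P[...,2]-.036)<.007)]
    print(n,'brace',len(q),cv2.minAreaRect((q[:,:2]*1000).astype(np.float32)))
    hit=(P[...,2]>.075)&m; print('lowest jar z',np.percentile(P[hit][:,2],[0,1,5]).round(3))
E
```

```text
{'time_s': 6.4, 'joints': [-0.521, 0.45, 1.542, 0.0, 1.149, -0.819], 'position': [0.513, -0.206, 0.177], 'ee_rot': [-1.866, -2.527, -0.0], 'contact_force': [-0.783, 0.334, -5.725], 'wrist_torque': [-0.118, 0.038, 0.01], 'grip_force': 39.999, 'opening': 0.673}
yaw now 107.1
[-0.33 -0.21  4.17] [ 0.   -0.01  0.1 ]
side 0.085 543 ((498.8460693359375, -224.6971893310547), (41.11458206176758, 82.37194061279297), 47.49061584472656)
side 0.095 188 ((498.98712158203125, -224.16986083984375), (40.14651870727539, 81.86732482910156), 47.49061965942383)
side 0.12 247 ((501.0638427734375, -227.5235137939453), (36.57829666137695, 77.63996887207031), 51.60935974121094)
side brace 923 ((513.174560546875, -211.04583740234375), (116.57977294921875, 111.9826431274414), 86.93645477294922)
lowest jar z [0.092 0.103 0.133]
top 0.085 12 ((507.6920471191406, -180.22866821289062), (64.250732421875, 12.518529891967773), 20.756576538085938)
top brace 231 ((507.5885009765625, -170.72415161132812), (122.21305847167969, 49.61491012573242), 17.300668716430664)
lowest jar z [0.099 0.184 0.255]
```

View pics/place.png

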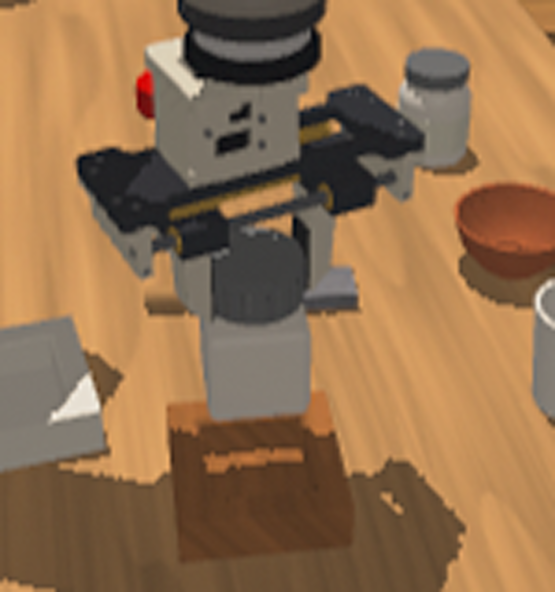

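The side view shows the jar hanging upright in the gripper over the brace at (260,480), and the recess is empty. The brush handle and the other bystanders have not moved. Next I fit the jar's visible face for its angle.

```bash
python3 - <<'E'
from h import *
st(); to((.512,-.210,.135),107)
d=grab('side');P=cloud(d);p=ctrl.sense()['position']
m=np.all(abs(P[...,:2]-p[:2])<.055,-1)&(P[...,2]>.098)&(P[...,2]<.142)
vs,us=np.nonzero(m);q=P[m];print(len(q),q.min(0).round(3),q.max(0).round(3))
from itertools import groupby
for lab,sel in(('front',us>np.percentile(us,20)),):
    s=q[sel]; x0=np.median(s,0)
    for _ in range(5):
        A=np.polyfit(s[:,0],s[:,1],1); r=s[:,1]-np.polyval(A,s[:,0]); s=s[abs(r)<max(2*r.std(),.002)]
    print(lab,len(s),'angle',np.degrees(np.arctan(A[0])),'x range',s[:,0].min(),s[:,0].max(),'y mid',np.polyval(A,[p[0]]),r.std())
for v in np.unique(vs)[::3]:
    k=vs==v; print(v,us[k].min(),us[k].max(),P[v,us[k]][[0,len(us[k])//2,-1]].round(3).tolist())
E
```

```text
{'time_s': 6.5, 'joints': [-0.521, 0.451, 1.542, 0.0, 1.149, -0.82], 'position': [0.513, -0.206, 0.177], 'ee_rot': [-1.867, -2.527, -0.0], 'contact_force': [-0.417, 0.073, -5.549], 'wrist_torque': [-0.101, 0.017, -0.019], 'grip_force': 39.999, 'opening': 0.673}
yaw now 107.1
[-0.31 -0.21  4.17] [ 0.01 -0.01  0.1 ]
429 [ 0.48  -0.242  0.098] [ 0.542 -0.181  0.142]
front 316 angle -1.9467135730927176 x range 0.4905488423761839 0.541836953315061 y mid [-0.23792832] 0.0009105753935102721
216 234 234 [[0.482, -0.195, 0.141], [0.482, -0.195, 0.141], [0.482, -0.195, 0.141]]
219 234 234 [[0.482, -0.193, 0.13], [0.482, -0.193, 0.13], [0.482, -0.193, 0.13]]
222 234 234 [[0.482, -0.186, 0.116], [0.482, -0.186, 0.116], [0.482, -0.186, 0.116]]
225 234 263 [[0.482, -0.183, 0.104], [0.534, -0.239, 0.142], [0.541, -0.237, 0.139]]
228 235 263 [[0.481, -0.212, 0.119], [0.509, -0.239, 0.137], [0.542, -0.237, 0.13]]
231 235 263 [[0.481, -0.209, 0.107], [0.509, -0.239, 0.128], [0.542, -0.237, 0.122]]
234 236 263 [[0.48, -0.232, 0.118], [0.511, -0.239, 0.119], [0.542, -0.238, 0.113]]
237 236 263 [[0.48, -0.233, 0.109], [0.511, -0.239, 0.11], [0.542, -0.238, 0.104]]
240 236 256 [[0.48, -0.231, 0.098], [0.502, -0.238, 0.101], [0.525, -0.239, 0.098]]
```

>>> drive_tool --pt "-0.4 -0.1 1 0 0 0" --pt "-0.4 -0.1 2.5 0 0 0" --pt "-0.4 -0.1 4 0 0 0" --pt "-0.4 -0.1 5 0 0 0" --pt "-0.4 -0.1 5.3 0 0 0" --pt "-0.4 -0.1 5.6 0 0 0" --pt "-0.4 -0.1 5.9 0 0 0" --pt "-0.4 -0.1 6.2 0 0 0" --pt "-0.4 -0.1 6.2 0 0 0"

```text
time_s: 7.68
position: [0.5132, -0.211, 0.1146]
ee_rot: [-1.867, -2.526, -0.0]
contact_force: [-0.5, 0.3, -5.0]
opening: 0.673
grip_force: 40.0
```

>>> drive_tool --pt "0 0 0.4 0 0 0" --pt "0 0 0.8 0 0 0" --pt "0 0 1.2 0 0 0" --pt "0 0 1.5 0 0 0" --pt "0 0 1.7 0 0 0" --pt "0 0 1.9 0 0 0" --pt "0 0 2.0 0 0 0" --pt "0 0 2.0 0 0 0"

```text
time_s: 8.68
position: [0.5134, -0.2111, 0.0949]
ee_rot: [1.867, 2.526, 0.0]
contact_force: [0.8, 0.1, -3.4]
opening: 0.672
grip_force: 40.0
```

>>> drive_tool --pt "0 0 0.1 0 0 0" --pt "0 0 0.2 0 0 0" --pt "0 0 0.2 0 0 0" --pt "0 0 0.2 0 0 0"

```text
time_s: 9.18
position: [0.5138, -0.2113, 0.0946]
ee_rot: [1.866, 2.525, 0.001]
contact_force: [-4.0, 2.6, 9.2]
opening: 0.671
grip_force: 40.0
```

```bash
python3 - <<'E'
from h import *
st()
d=grab('side');P=cloud(d);cv2.imwrite('pics/seat.png',cv2.resize(d['bgr'][150:290,180:330],None,fx=4,fy=4,interpolation=cv2.INTER_CUBIC))
E
```

```text
{'time_s': 9.175, 'joints': [-0.528, 0.551, 1.63, 0.0, 0.959, -0.826], 'position': [0.514, -0.211, 0.095], 'ee_rot': [1.866, 2.525, 0.001], 'contact_force': [-4.015, 2.607, 9.153], 'wrist_torque': [0.36, 0.607, 0.033], 'grip_force': 40.002, 'opening': 0.671}
```

View pics/seat.png

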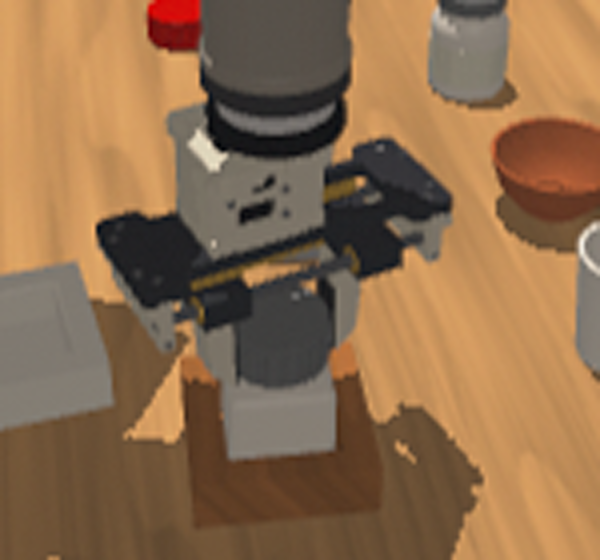

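The jar's foot is in the recess at (280,440). TCP height 0.0946 against the 0.095 expected, plus a 9 N floor reaction, say it is fully home. I relax the push, then unscrew while following the 2 mm rise.

>>> drive_tool --pt "0 0 -0.15 0 0 0" --pt "0 0 -0.15 0 0 0" --pt "0 0 -0.15 0 0 0" --newtons 50

```text
time_s: 9.6
position: [0.5137, -0.2112, 0.0947]
ee_rot: [1.867, 2.525, 0.0]
contact_force: [-0.3, 1.0, 5.5]
opening: 0.673
grip_force: 50.0
```

>>> drive_tool --pt "0 0 0 0 0 -4" --pt "0 0 -0.02 0 0 -10" --pt "0 0 -0.05 0 0 -18" --pt "0 0 -0.08 0 0 -27" --pt "0 0 -0.1 0 0 -36" --pt "0 0 -0.13 0 0 -45" --pt "0 0 -0.15 0 0 -54" --pt "0 0 -0.18 0 0 -62" --pt "0 0 -0.2 0 0 -68" --pt "0 0 -0.2 0 0 -68"

```text
time_s: 10.85
position: [0.5141, -0.2118, 0.0965]
ee_rot: [0.137, 3.137, -0.002]
contact_force: [2.5, -2.4, 1.1]
opening: 0.672
grip_force: 50.0
```

>>> drive_tool --pt "0 0 -0.05 0 0 -6" --pt "0 0 -0.15 0 0 -12" --pt "0 0 -0.25 0 0 -15" --pt "0 0 -0.25 0 0 -15" --pt "0 0 -0.25 0 0 -15"

```text
time_s: 11.48
position: [0.513, -0.2111, 0.0985]
ee_rot: [0.272, -3.129, -0.0]
contact_force: [0.9, -0.4, -0.4]
opening: 0.672
grip_force: 50.0
```

```bash
python3 -c "
from h import *
st()"
```

```text
{'time_s': 11.475, 'joints': [-0.528, 0.546, 1.626, -0.0, 0.97, -2.273], 'position': [0.513, -0.211, 0.099], 'ee_rot': [0.272, -3.129, -0.0], 'contact_force': [0.896, -0.41, -0.355], 'wrist_torque': [-0.018, -0.028, 0.008], 'grip_force': 50.0, 'opening': 0.672}
```

>>> drive_tool --pt "0 0 -0.2 0 0 0" --pt "0 0 -0.4 0 0 0" --pt "0 0 -0.6 0 0 0" --pt "0 0 -0.8 0 0 0" --pt "0 0 -0.8 0 0 0"

```text
time_s: 12.1
position: [0.5133, -0.2111, 0.1069]
ee_rot: [-0.275, 3.129, -0.0]
contact_force: [0.3, 0.4, -0.6]
opening: 0.674
grip_force: 50.0
```

>>> drive_tool --pt "0 0 -0.8 0 0 0" --pt "0 0 -2 0 0 0" --pt "0 0 -3.2 0 0 0" --pt "0 0 -4.2 0 0 0" --pt "0 0 -4.7 0 0 0" --pt "0 0 -4.7 0 0 0" --pt "0 0 -4.7 0 0 0" --pt "0 0 -4.7 0 0 0"

```text
time_s: 13.1
position: [0.513, -0.211, 0.1533]
ee_rot: [0.275, -3.129, -0.001]
contact_force: [-0.2, 0.5, -0.6]
opening: 0.669
grip_force: 50.0
```

```bash
python3 - <<'E'
from h import *
st()
d=grab('side');P=cloud(d);cv2.imwrite('pics/end.png',cv2.resize(d['bgr'][130:290,180:330],None,fx=3.7,fy=3.7,interpolation=cv2.INTER_CUBIC))
p=ctrl.sense()['position']
for a,b in((.045,.062),(.08,.1),(.14,.17)):
    q=P[np.all(abs(P[...,:2]-p[:2])<.04,-1)&(P[...,2]>a)&(P[...,2]<b)]; print(a,len(q),q.min(0).round(3),q.max(0).round(3))
E
```

```text
{'time_s': 13.1, 'joints': [-0.528, 0.479, 1.566, 0.0, 1.097, -2.275], 'position': [0.513, -0.211, 0.153], 'ee_rot': [0.275, -3.129, -0.001], 'contact_force': [-0.172, 0.535, -0.616], 'wrist_torque': [0.049, -0.009, 0.013], 'grip_force': 50.0, 'opening': 0.669}
0.045 160 [ 0.48  -0.245  0.045] [ 0.546 -0.186  0.062]
0.08 180 [ 0.487 -0.238  0.08 ] [ 0.538 -0.192  0.1  ]
0.14 125 [ 0.481 -0.251  0.14 ] [ 0.542 -0.212  0.169]
```

View pics/end.png

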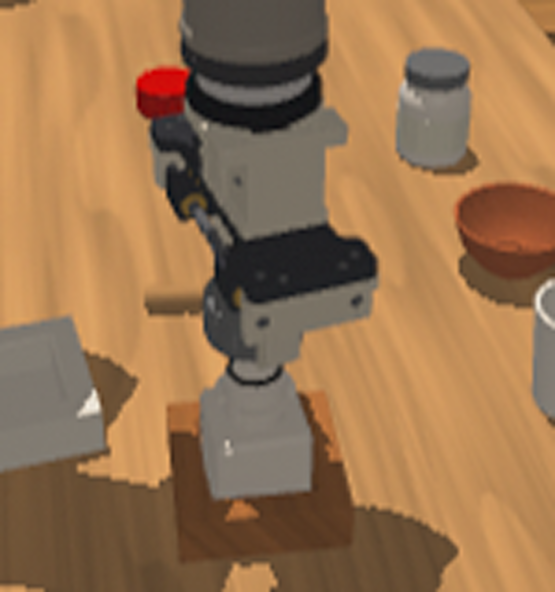

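The open jar stands in the brace at (255,440) and the cap is held above its mouth at (215,320). I check the jar's rim height before handing in.

```bash
python3 - <<'E'
from h import *
d=grab('side');P=cloud(d)
q=P[np.all(abs(P[...,:2]-(.513,-.211))<.03,-1)&(P[...,2]>.04)&(P[...,2]<.125)][:,2]
print(np.histogram(q,np.arange(.04,.128,.004)))
# shoulder edge: front-face vertical profile around column of jar centre
u=180+255//3.7
for v in range(215,268,2): print(v,P[v,int(u)].round(4).tolist(),d['bgr'][v,int(u)].tolist())
E
```

```text
(array([  7,   6,   6,  10,   8,   2,   5,  14, 165,  55,  21,  13,  29,
        84,  31,  31,  40,  14,  26,   0,   0]), array([0.04 , 0.044, 0.048, 0.052, 0.056, 0.06 , 0.064, 0.068, 0.072,
       0.076, 0.08 , 0.084, 0.088, 0.092, 0.096, 0.1  , 0.104, 0.108,
       0.112, 0.116, 0.12 , 0.124]))
215 [0.4959, -0.3042, 0.226] [102, 115, 122]
217 [0.4962, -0.3023, 0.2195] [99, 112, 119]
219 [0.4961, -0.3025, 0.2147] [102, 115, 123]
221 [0.4961, -0.3023, 0.2095] [102, 115, 123]
223 [0.5065, -0.2412, 0.1535] [77, 83, 87]
225 [0.5065, -0.2411, 0.1477] [63, 64, 65]
227 [0.5146, -0.1934, 0.1013] [76, 79, 82]
229 [0.5147, -0.1928, 0.0945] [116, 126, 133]
231 [0.5142, -0.1956, 0.0907] [118, 128, 136]
233 [0.5087, -0.2276, 0.1126] [31, 32, 32]
235 [0.5085, -0.2286, 0.1074] [115, 124, 132]
237 [0.5086, -0.2274, 0.1003] [115, 125, 133]
239 [0.5084, -0.2284, 0.095] [115, 125, 132]
241 [0.5075, -0.234, 0.0939] [111, 120, 127]
243 [0.5081, -0.2299, 0.084] [114, 124, 132]
245 [0.5083, -0.2288, 0.0766] [115, 125, 132]
247 [0.5072, -0.2352, 0.0763] [111, 119, 127]
249 [0.5061, -0.241, 0.0755] [116, 125, 131]
251 [0.506, -0.2416, 0.0698] [119, 127, 134]
253 [0.5058, -0.2425, 0.0643] [114, 124, 131]
255 [0.5057, -0.243, 0.0584] [115, 124, 132]
257 [0.5058, -0.2419, 0.0508] [115, 125, 133]
259 [0.5057, -0.2426, 0.0449] [115, 123, 132]
261 [0.5058, -0.2419, 0.0376] [115, 124, 131]
263 [0.5043, -0.2502, 0.0396] [100, 110, 122]
265 [0.5035, -0.255, 0.038] [31, 53, 85]
267 [0.5024, -0.2614, 0.0381] [46, 80, 128]
```

```bash
python3 -c "
from h import *
print(ctrl.hand_in())"
```

```text
the job is handed in; nothing more can be done
None
```

I handed the job in after about 13 s of the 54 s: the jar measured fully seated in the brace, and the unscrewed cap is held level about 6 cm above its closed position, straight over the open mouth; no verdict came back.

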